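# Set the wind-up table timer to ten minutes

### The arm

A 7-joint arm with a two-finger parallel gripper is mounted at the origin on the work surface. World frame = base frame: x ahead of the robot, y to its left, z up, the work surface at z = 0. Lengths are in m, angles in rad, forces in N, time in s.
With the tool pointing down it reaches from about 0.4 to 0.85 m from the base axis. Payload 4.5 kg.
Tool frame: the origin (TCP) lies midway between the tips of the shut fingers; the grasp point (between the pads) lies 19 mm behind it; z points along the fingers, x is the direction in which the jaws open and shut, and the axes are right-handed (so a half turn about z gives the same grasp; the last joint's range is limited). The gripper opens to 88 mm and grips with 3 to 60 N. Pads are 18 mm wide; open, the fingers measure 123 mm over their backs; the gripper's body (75 mm by 187 mm) begins 45 mm behind the grasp point.
Start: joints at [-1.146, 0.689, -0.195, 1.565, 0.157, 0.902, -0.215], TCP at [0.238, 0.578, 0.239] pointing down, gripper open.
Joint ranges: [-3.01, 3.01], [-0.46, 2.08], [-1.47, 1.51], [0.13, 2.56], [-1, 4.14], [0.04, 2.09], [-2.66, 2.66]. Speed limits (rad/s): [2.57, 2.57, 3.14, 3.14, 3.14, 3.14, 3.14].

### API

Orientations are given as a unit quaternion [w, x, y, z].
In Python, from rig import r gives the robot as it stands. Calls block until the motion is done:
- r.reach(position, orientation): joint-space move of the TCP to a pose.
- r.line_to(position, rotation=None, max_speed=0.15, guard=None): straight line of the TCP; rotation=None keeps the orientation; max_speed is the mean speed in m/s. With guard (N) it stops when the force on the tool has changed by that much, and returns True; else False.
- r.set_joints(angles): joint-space move.
- r.open_gripper() and r.close_gripper(grip_force=None): open the fingers fully, or close them until they stop; grip_force is the grip in N (None keeps the last).
- r.hold(seconds).
- r.ik(position, orientation): joint angles nearest the present ones, or None.
- r.observe(): the state.
- r.read_camera(name): name is "scene" or "top" or "wrist"; returns a dict with "img" (480x640x3 uint8, red, green, blue), "z_map" (480x640 float32, m along the optical axis (not along the pixel's ray), 0 where there is no reading), "vertical_fov" (degrees; the focal length in pixels is half the picture's height over the tangent of half this angle, whatever the lens; pixels are square), "cx", "cy" (the principal point, pixels), "R" (3x3) and "t" (3): a world point X has camera coordinates R X + t. Camera axes: x right, y down, z forward; pixel columns grow to the right and rows downward; lengths in m; the calibration is good to about 2 mm. A picture is of the moment at which its call begins.
A pose or a line that the arm cannot do raises r.PlanningError and nothing moves.
- r.finish_job(): hands the job in, once; it reports no verdict.
Trained networks look in the newest picture that a camera, given by its name, has taken for a name from the list of things; names that differ only in an ending like _2 or _b are one class to them, and where a whole thing is asked for, a point or a joint stands for the part that bears it (a point fixed in the world has none). Each returns a list of dicts, best first, with "p" (0 to 1); they miss things now and then, are a little off and sometimes report something else, mostly with a low value. They report only what shows in the picture. A call takes as long as a camera call. They do not tell look-alikes from the thing itself.
- r.find_in(camera, target): "location" ([row, column] in pixels, amid what is visible of it).
- r.regions_of(camera, target): "pixels" (480x640 bool, what is visible of it) and "location" ([row, column] in pixels, amid what is visible of it).
The state is a dict: "clock": time; "q": joint angles; "joint_velocities": joint speeds; "joint_efforts": joint torques, N m; "tcp_pos": TCP position; "eef_rot": TCP orientation; "ft_force": force on the tool from outside, world axes, zero at the start; "ft_torque": the same for the moment, N m; "width": finger opening in m.
Only numpy, scipy, OpenCV 4.12 (cv2) and the standard library are available. Lean on these libraries where they do the work, as an engineer would, in place of code of your own. Each camera call takes 0.05 s, during which the arm holds its last target. There are 200 camera calls.

### The job

The school van comes in ten minutes: set the wind-up timer on the dining table to 10 minutes. As with any such clockwork, a short time rings only if you first wind the dial clockwise beyond the 20-minute mark and then bring it back to 10; the dial is stiffer than the light timer's grip on the polished table, so keep bearing down steadily on the dial while turning it, without slamming or leaning hard on it, so that the timer's body neither slides nor turns round. Let go and leave it standing there, and leave the other things on the table where they are.

Things in the scene. Friction and masses are not known exactly. Their poses are not given: they have to be found in the camera images.
- dial (a joint): Dial setting in rad, growing clockwise seen from above: 0 = pointer at the zero mark, a full turn (6.283) would be 60 minutes, so 1 minute is 0.105 rad, 10 minutes 1.047, 20 minutes 2.094; stops at 0 and 5.76. Starts at 0 to 5 minutes. Stiff: a constant drag of about 0.20 N m either way, no spring; it stays where it is left.
- dial_grip (a point): Centre of the dial's bar grip, on the turning axis. Hard black plastic bar 12 mm thick, 24 mm tall, 46 mm long, across a black disc 58 mm in diameter whose top lies 12 mm below this point; they turn as one. The dial is a push fit on its spindle and may have ridden up by 0 to 8 mm: pressed, it slides down under about 4 N till it meets its seat. x along the bar, pointer (white line) at its -x end; z up.
- timer_mid (a point): Point on the axis of the timer's body, 20 mm above the table. It stands free on three rubber feet, 31 mm from its axis, that give 1 mm under 20 N. Friction on the table is near 0.6 (varies by a fifth): the timer's weight alone does not stop it spinning under the dial's drag, a push down of 6 to 12 N on the dial, once the dial is home on its seat, does. This frame is the drum's, -x to the zero mark, z up.
- zero_mark (a point): The timer's zero mark, at the rim of the steel drum 40 mm from its axis, 34 mm above the table: a broad black bar across the minute ring with a raised black lug down the side of the drum.
- katori: White ceramic katori (small bowl), 90 mm across the rim, 38 mm tall; origin at the centre of its underside. Leave it alone.
- sugar_pot: Round steel sugar pot with a lid and a small round lid knob, 83 mm in diameter, 74 mm tall in all; origin at the centre of its underside. Leave it alone.
- lunchbox: Slim steel lunchbox 190 x 115 x 39 mm, its sliding lid drawn 30 mm out over its -x end; origin at the centre of its underside. Leave it alone.
- pickle_box: Small steel pickle box with a hinged flap, 66 x 86 x 36 mm; origin at the centre of its underside. Leave it alone.
- tumbler: Glass tumbler standing mouth down, 72 mm across at the table, 110 mm tall; origin at the centre of its mouth, on the table. Leave it alone.
- spoon: Purple plastic spoon, 165 mm long, lying along its x axis, handle to -x. Leave it alone.
- fork: Purple plastic fork, 168 mm long, 5 mm thick, lying along its x axis, tines to +x; origin on its underside near the middle. Leave it alone.
- timer: The timer: brushed-steel drum 80 mm in diameter and 34 mm tall (about 70 mm to the top of the bar), about 0.25 kg. A fixed white ring of minute marks, without figures, surrounds the dial: a longer mark each 5 minutes, counted clockwise from the zero mark. Origin on its axis at the table, -x to the zero mark.
Not all that is in view belongs to the job. Leave any turquoise look-alike of the timer alone.

How it is judged:
On the way:
1. the dial has been wound clockwise beyond the 20-minute mark (value of joint dial above 2.094 rad), for 0.1 s.
At the end, for the whole second after the job is handed in: The dial rests at 10 minutes to within one minute (0.937 to 1.157 rad), let go; the timer stands upright and still on the table, its axis within 15 mm of where it stood and its zero mark within 18 mm of where it was (value of joint dial between 0.937 and 1.157 rad and velocity of joint dial between -0.05 and 0.05 rad/s and angle between timer_mid's own z axis and vertical below 0.05 rad and height (world z) of timer_mid below 0.024 m and linear speed of timer below 0.01 m/s and distance of timer_mid from where it was at the start of the episode below 0.015 m and distance of zero_mark from where it was at the start of the episode below 0.018 m); the robot touches nothing.
It fails at once if the timer's body slides or turns round: its zero mark is ever more than 18 mm (about 26 degrees of turn) from where it was at the start (distance of zero_mark from where it was at the start of the episode above 0.018 m).
It fails at once if the timer is slammed or leaned on: it presses on the table with more than 45 N (contact force between timer and table above 45 N).
It fails at once if one of the other loose things (katori, sugar pot, lunchbox, pickle box, tumbler, spoon, fork) is moved by more than 25 mm (distance of any of katori, sugar_pot, lunchbox, pickle_box, tumbler, spoon, fork from where it was at the start of the episode above 0.025 m).
It also fails if it takes over 61 s, if anything falls off the work surface, if the arm or the gripper's body presses on something with over 40 N, if the wrist force passes 120 N, or if a joint passes its speed limit or range.

## Working session

There is one attempt and no reset: what is moved stays moved. The work goes in short steps, each a Python script; the robot and the scene stay as the last script left them, time stands still between calls to the robot, and variables do not carry over. Pictures are saved under pics/ and viewed, about 8 in all and at most 12, crops included, and the job is handed in when it is done.

```bash
ls; mkdir -p pics
cat > h.py <<'E'
import numpy as np, cv2
from rig import r
def save(c,name,crop=None,s=1):
    im=c["img"]
    if crop: a,b,d,e=crop; im=im[a:b,d:e]
    im=cv2.resize(im,None,fx=s,fy=s,interpolation=cv2.INTER_CUBIC)
    cv2.imwrite("pics/"+name,im[:,:,::-1])
def f(c): return 240/np.tan(np.radians(c["vertical_fov"])/2)
def world(c,rows,cols,z=None):
    """pixels -> world; z: plane height, else depth map"""
    rows=np.atleast_1d(rows).astype(float);cols=np.atleast_1d(cols).astype(float)
    d=np.stack([(cols-c["cx"])/f(c),(rows-c["cy"])/f(c),np.ones_like(rows)])
    o=-c["R"].T@c["t"]; w=c["R"].T@d
    k=(z-o[2])/w[2] if z is not None else c["z_map"][rows.round().astype(int),cols.round().astype(int)]
    return (o[:,None]+w*k).T
E
python3 - <<'E'
from h import *
print(r.observe())
for n in("top","scene"):
    c=r.read_camera(n); save(c,n+"0.png"); print(n,c["vertical_fov"],c["cx"],c["cy"],-c["R"].T@c["t"])
    for t in("timer","dial_grip","zero_mark","sugar_pot","tumbler","katori"):
        for d in r.find_in(n,t):
            l=d["location"]; print(t,d["p"],l,world(c,*l).round(3))
E
```

```text
pics
{'clock': 0.0, 'q': array([-1.14621532,  0.68999919, -0.1945235 ,  1.56632006,  0.1573109 ,
        0.90248083, -0.21510357]), 'joint_velocities': array([-0.0008208 ,  0.0016525 , -0.00091086,  0.00037467,  0.00066079,
       -0.00114307, -0.00028928]), 'joint_efforts': array([ 8.67024446e-04, -5.27557397e+01, -1.26715131e+00, -1.53438538e+01,
       -5.28113788e-02,  6.43694933e-03,  1.73166095e-04]), 'tcp_pos': array([0.2378761 , 0.5772944 , 0.23790716]), 'eef_rot': array([ 5.57032154e-04,  8.30910484e-01,  5.56405378e-01, -7.15868946e-04]), 'ft_force': array([0.84952705, 1.10027453, 0.22719137]), 'ft_torque': array([ 0.00750578, -0.0162374 , -0.02904793]), 'width': 0.08820242339926813}
top 57.773244151902816 312.6258643720019 245.07985116607495 [0.52410418 0.05117692 0.96851562]
timer 0.95 [227.0, 323.5] [[0.603 0.011 0.067]]
timer 0.81 [174.1, 345.8] [[ 0.718 -0.041  0.045]]
timer 0.63 [221.4, 273.0] [[0.617 0.116 0.066]]
timer 0.55 [234.0, 387.5] [[ 0.586 -0.123  0.066]]
timer 0.19 [228.9, 325.8] [[0.599 0.006 0.066]]
dial_grip 0.96 [221.2, 268.7] [[0.618 0.125 0.064]]
dial
[... 651 characters left out ...]
83 0.78928973 0.93325017]
timer 0.91 [254.5, 243.5] [[ 0.745 -0.014  0.041]]
timer 0.8 [204.3, 284.3] [[ 0.597 -0.116  0.041]]
timer 0.74 [246.7, 305.7] [[0.616 0.029 0.04 ]]
timer 0.74 [282.6, 321.2] [[0.636 0.136 0.042]]
dial_grip 0.73 [246.0, 242.0] [[ 0.737 -0.04   0.04 ]]
dial_grip 0.62 [276.8, 319.8] [[0.636 0.129 0.053]]
dial_grip 0.59 [236.9, 309.1] [[0.599 0.012 0.047]]
dial_grip 0.58 [201.8, 283.5] [[ 0.596 -0.123  0.043]]
zero_mark 0.77 [283.6, 321.1] [[0.636 0.135 0.038]]
zero_mark 0.75 [207.6, 282.3] [[ 0.607 -0.107  0.042]]
sugar_pot 0.81 [267.8, 388.0] [[0.505 0.181 0.061]]
tumbler 0.86 [161.2, 230.6] [[ 0.659 -0.285  0.076]]
katori 0.71 [182.6, 330.8] [[ 0.447 -0.16   0.014]]
```

Run:
```python
from h import *
c=r.read_camera("top"); save(c,"topc.png",(130,330,200,500),2.6)
```

```text
(no output)
```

View pics/topc.png

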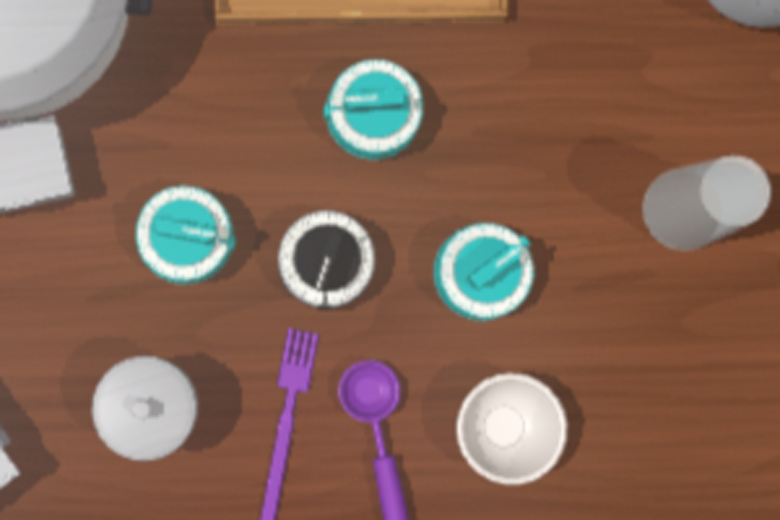

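View pics/scene0.png

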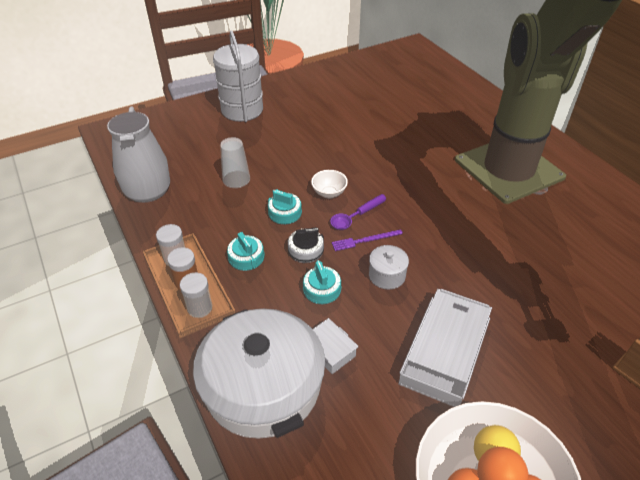

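The table holds four timers. The black-dialled steel one is at about (row 229, col 325). The turquoise look-alikes are at (174,346), (221,272) and (234,387). Only the black one fits the description (black bar and disc, steel drum). I'll confirm it with a close wrist view.

```bash
cat >> h.py <<'E'
from scipy.spatial.transform import Rotation as Ro
def quat(yaw):  # tool down, jaw axis (tool x) at angle yaw in world
    q=(Ro.from_euler("z",yaw)*Ro.from_euler("x",np.pi)).as_quat(); return q[[3,0,1,2]]
E
python3 - <<'E'
from h import *
P=[0.598,0.007]
for y in (np.arange(-200,201,30)):
    q=r.ik(P+[0.06],quat(np.radians(y))); print(y,None if q is None else q.round(2))
E
python3 - <<'E'
from h import *
r.reach([0.56,0.007,0.22],quat(np.pi/2)); r.hold(.3)
c=r.read_camera("wrist"); print(r.observe()["tcp_pos"],r.observe()["clock"],-c["R"].T@c["t"],c["R"])
save(c,"w1.png")
for t in("timer","dial_grip","zero_mark"):
    for d in r.find_in("wrist",t):
        l=d["location"]; print(t,d["p"],l,world(c,*l).round(4))
E
```

```text
-200 [ 0.28  0.99 -0.67  1.76  0.89  0.73  1.91]
-170 [ 0.32  1.02 -0.77  1.75  0.97  0.8   2.38]
-140 [-0.43  1.02  0.65  1.79 -0.97  0.68 -1.65]
-110 [-0.33  0.96  0.44  1.79 -0.72  0.56 -1.35]
-80 [-0.23  0.93  0.25  1.78 -0.44  0.49 -1.07]
-50 [-0.17  0.91  0.15  1.78 -0.26  0.47 -0.72]
-20 [-0.11  0.91  0.04  1.78 -0.07  0.46 -0.37]
10 [-0.05  0.9  -0.07  1.77  0.12  0.47 -0.03]
40 [ 0.02  0.91 -0.18  1.77  0.31  0.49  0.32]
70 [ 0.08  0.92 -0.31  1.77  0.49  0.53  0.69]
100 [ 0.15  0.93 -0.42  1.76  0.64  0.59  1.08]
130 [ 0.21  0.95 -0.53  1.76  0.76  0.65  1.5 ]
160 [ 0.28  0.99 -0.67  1.76  0.89  0.73  1.91]
190 [ 0.32  1.02 -0.77  1.75  0.97  0.8   2.38]
[0.5599963  0.00728221 0.21998468] 3.4333 [0.47961862 0.00597649 0.3656036 ] [[ 4.45641143e-05  9.99999677e-01 -8.02270019e-04]
 [ 9.50480968e-01  2.06974368e-04  3.10782701e-01]
 [ 3.10782767e-01 -7.76392140e-04 -9.50480652e-01]]
timer 0.87 [264.2, 442.0] [[0.6127 0.1134 0.0409]]
timer 0.83 [243.1, 319.9] [[0.5844 0.0056 0.0653]]
timer 0.72 [354.3, 279.3] [[ 0.706  -0.0334  0.0403]]
timer 0.6 [233.9, 172.2] [[ 0.5779 -0.1137  0.0614]]
dial_grip 0.93 [274.4, 447.8] [[0.62   0.1176 0.0464]]
dial_grip 0.86 [254.1, 315.8] [[0.594  0.0022 0.0649]]
dial_grip 0.75 [368.9, 274.5] [[ 0.7213 -0.0383  0.042 ]]
dial_grip 0.71 [243.2, 161.9] [[ 0.5847 -0.1215  0.0649]]
zero_mark 0.94 [354.9, 274.7] [[ 0.7061 -0.0377  0.041 ]]
zero_mark 0.9 [263.6, 440.7] [[0.6117 0.1119 0.0417]]
zero_mark 0.83 [232.2, 171.3] [[ 0.5771 -0.1149  0.0597]]
zero_mark 0.77 [246.7, 318.5] [[0.5875 0.0044 0.0653]]
```

View pics/w1.png

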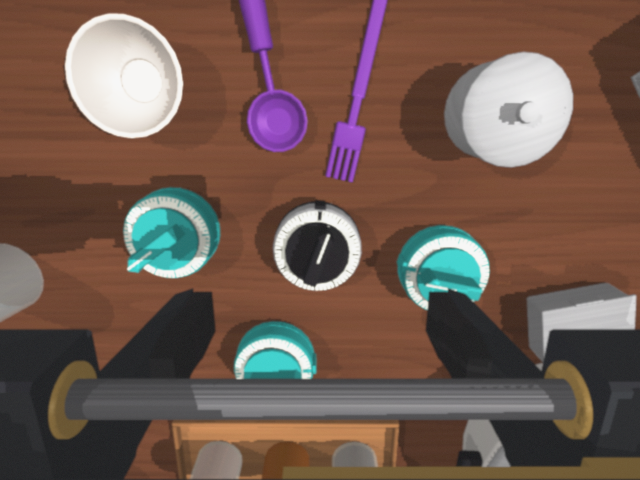

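This confirms it: the black and steel timer is centred near px (row 248, col 318). Its zero lug is at (205,320), towards -x, and its pointer line runs from (262,318) to (235,329), about 20° clockwise of zero. Next I'll measure the axis, bar angle and dial height.

Run:
```python
from h import *
c=r.read_camera("wrist")
rr,cc=np.mgrid[195:300,265:370]; rr=rr.ravel();cc=cc.ravel()
W=world(c,rr,cc); im=c["img"][rr,cc].astype(int); v=im.mean(1); sat=im.max(1)-im.min(1)
z=W[:,2]; print(np.histogram(z,bins=np.arange(-.003,.085,.004)))
ring=(v>140)&(z>.03)&(z<.048)
print("ring z",np.median(z[ring]),ring.sum())
p=W[ring][:,:2]; m=np.zeros(c["img"].shape[:2],np.uint8)
C0=np.array([.598,.006])
from scipy.optimize import least_squares
out=p
# outer edge of drum: convex hull circle fit
h=cv2.convexHull(p.astype(np.float32))[:,0]
s=least_squares(lambda q:np.hypot(*(h-q[:2]).T)-q[2],[*C0,.04],loss="soft_l1",f_scale=.001); print("ring fit",s.x)
bar=(z>.058)&(v<150)|(z>.058)
b=W[bar]; print("bar",bar.sum(),"top",np.percentile(b[:,2],[50,90]))
top=b[b[:,2]>np.percentile(b[:,2],50)-.004]
rect=cv2.minAreaRect((top[:,:2]*1000).astype(np.float32)); print("bar rect mm",rect)
disc=(v<70)&(z>.04)&(z<.058); print("disc z",np.median(z[disc]))
ptr=(v>140)&(z>.05); q=W[ptr][:,:2]; print("ptr",ptr.sum(),q.mean(0)); u,S,V=np.linalg.svd(q-q.mean(0)); print("ptr dir deg",np.degrees(np.arctan2(V[0,1],V[0,0])))
zm=(v<70)&(z>.028)&(z<.046)&(np.hypot(W[:,0]-s.x[0],W[:,1]-s.x[1])>.033); w=W[zm][:,:2].mean(0)-s.x[:2]; print("zero",zm.sum(),w,np.degrees(np.arctan2(w[1],w[0])))
```

```text
(array([4540,  244,   19,   68,  135,   71,   71,   92,  470, 2068,  786,
       1427,   43,   43,   49,   40,  319,  489,    0,    0,    0]), array([-0.003,  0.001,  0.005,  0.009,  0.013,  0.017,  0.021,  0.025,
        0.029,  0.033,  0.037,  0.041,  0.045,  0.049,  0.053,  0.057,
        0.061,  0.065,  0.069,  0.073,  0.077,  0.081]))
ring z 0.034123530545710934 2439
ring fit [0.60304252 0.00312556 0.03921523]
bar 890 top [0.0652381  0.06647504]
bar rect mm ((551.9873657226562, 9.1970853805542), (21.47458839416504, 143.32711791992188), 84.26760864257812)
disc z 0.04139001803795253
ptr 142 [0.58120169 0.00652054]
ptr dir deg -1.4821292402572297
zero 46 [-0.0407482  0.0024843] 176.51115636318218
```

Run:
```python
from h import *
c=r.read_camera("wrist")
rr,cc=np.mgrid[195:300,265:370]; rr=rr.ravel();cc=cc.ravel()
W=world(c,rr,cc); im=c["img"][rr,cc].astype(int); v=im.mean(1); z=W[:,2]
C=np.array([.6030,.0031]); R=np.hypot(*(W[:,:2]-C).T)
bar=(z>.057)&(R<.032); t=W[bar]; print("bar",bar.sum(),np.percentile(t[:,2],[5,50,95]))
t=t[t[:,2]>np.median(t[:,2])-.003]
print("rect",cv2.minAreaRect((t[:,:2]*1000).astype(np.float32)),t.mean(0))
V=np.linalg.svd(t[:,:2]-t[:,:2].mean(0))[2][0]; print("bar dir",np.degrees(np.arctan2(V[1],V[0]))%180)
pt=bar&(v>130); q=W[pt][:,:2]; V=np.linalg.svd(q-q.mean(0))[2][0]; print("ptr",pt.sum(),q.mean(0)-C,np.degrees(np.arctan2(V[1],V[0]))%180)
```

```text
bar 855 [0.06051604 0.06513077 0.06646054]
rect ((599.4347534179688, 4.805270195007324), (13.539532661437988, 49.449562072753906), 71.75784301757812) [0.59914094 0.00431643 0.06517641]
bar dir 160.84313594700558
ptr 133 [-0.01009143  0.00363437] 161.88810239790922
```

```bash
cat >> h.py <<'E'
def measure(name=None,C=(.601,.004)):
    """ring centre, bar centre, zero-mark angle, bar angle (deg), from a wrist picture"""
    c=r.read_camera("wrist"); C=np.array(C)
    rr,cc=np.mgrid[0:480,0:640]; rr=rr.ravel();cc=cc.ravel()
    W=world(c,rr,cc); v=c["img"].reshape(-1,3).mean(1); z=W[:,2]; R=np.hypot(*(W[:,:2]-C).T)
    sat=np.ptp(c["img"].reshape(-1,3).astype(int),axis=1)
    k=(R<.055)&(z>.03)&(z<.045)&(v>130)&(sat<60)
    from scipy.optimize import least_squares
    h=cv2.convexHull(W[k][:,:2].astype(np.float32))[:,0]
    s=least_squares(lambda q:np.hypot(*(h-q[:2]).T)-q[2],[*C,.04],loss="soft_l1",f_scale=.001).x
    t=W[(z>.055)&(z<.075)&(R<.033)]; t=t[t[:,2]>np.median(t[:,2])-.003]
    V=np.linalg.svd(t[:,:2]-t[:,:2].mean(0))[2][0]
    rect=cv2.minAreaRect((t[:,:2]*1000).astype(np.float32))
    w=W[:,:2]-s[:2]; Rr=np.hypot(*w.T); zm=(v<70)&(z>.028)&(z<.046)&(Rr>.033)&(Rr<.046); m=w[zm].mean(0)
    print("ring",s.round(4),"bar",np.round(rect[0],1),np.round(rect[1],1),"ztop",np.median(t[:,2]).round(4),
      "bar deg",np.degrees(np.arctan2(V[1],V[0]))%180,"zero deg",np.degrees(np.arctan2(m[1],m[0])),zm.sum(),m)
    a,b=np.array([rr[k],cc[k]]).mean(1).astype(int)
    if name: save(c,name,(max(a-80,0),a+80,max(b-100,0),b+100),4)
E
python3 - <<'E'
from h import *
measure()
r.reach([0.64,0.004,0.22],quat(-np.pi/2)); r.hold(.3); measure("w2.png"); print(r.observe()["clock"])
E
```

```text
ring [0.603  0.003  0.0393] bar [599.1   4.9] [13.7 49.7] ztop 0.0652 bar deg 160.63459483411407 zero deg 176.59467686648097 44 [-0.04061864  0.00241698]
ring [0.6036 0.0026 0.0393] bar [599.3   4.3] [13.5 49.1] ztop 0.065 bar deg 160.99559282072636 zero deg 179.04473756248956 11 [-0.04088966  0.00068179]
6.15
```

View pics/w2.png

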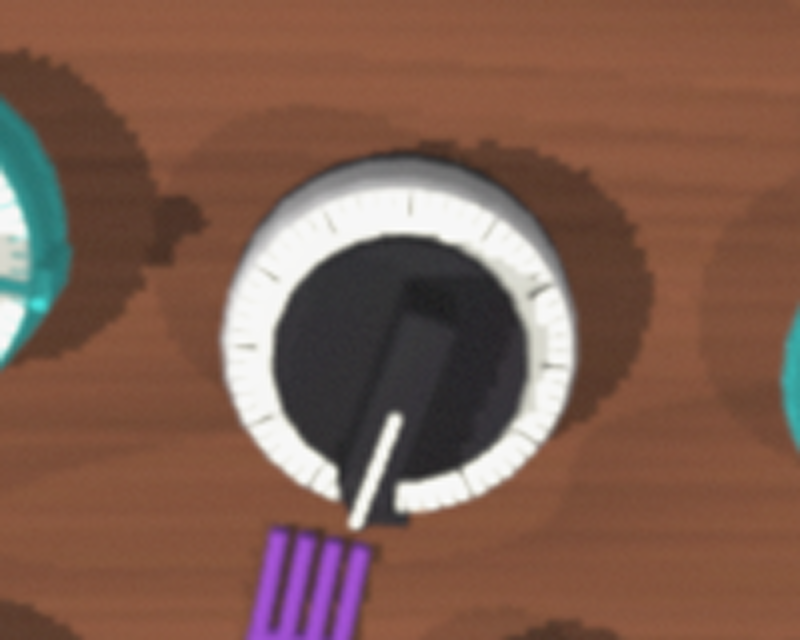

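Run:
```python
from h import *
c=r.read_camera("wrist"); rr,cc=np.mgrid[0:480,0:640]
W=world(c,rr.ravel(),cc.ravel()); v=c["img"].reshape(-1,3).mean(1)
C=np.array([.6033,.0028]); a=np.radians(161); w=W[:,:2]-C
u=w@[np.cos(a),np.sin(a)]; t=w@[-np.sin(a),np.cos(a)]
for x in np.arange(-.040,.041,.003):
    k=(abs(u-x)<.0015)&(abs(t)<.004); k2=(abs(t-x)<.0015)&(abs(u)<.008)
    print(x.round(3),"along",W[k,2].mean().round(4),W[k,2].max().round(4),v[k].mean().round(),"across",W[k2,2].mean().round(4),v[k2].mean().round())
d=(v<75)&(abs(W[:,2]-.041)<.003)&(np.hypot(*w.T)<.034); h=cv2.convexHull((W[d][:,:2]*1000).astype(np.float32)); print("disc",cv2.minEnclosingCircle(h))
```

```text
-0.04 along 0.0153 0.0334 97.0 across 0.0103 132.0
-0.037 along 0.0336 0.0358 226.0 across 0.0332 238.0
-0.034 along 0.0342 0.0359 246.0 across 0.0342 245.0
-0.031 along 0.0342 0.0356 247.0 across 0.034 245.0
-0.028 along 0.0382 0.0423 106.0 across 0.0375 165.0
-0.025 along 0.0413 0.0426 56.0 across 0.0412 56.0
-0.022 along 0.0411 0.0437 48.0 across 0.041 52.0
-0.019 along 0.0559 0.0663 40.0 across 0.0411 51.0
-0.016 along 0.0651 0.0663 56.0 across 0.0409 51.0
-0.013 along 0.0652 0.0668 56.0 across 0.0411 51.0
-0.01 along 0.0651 0.0665 56.0 across 0.0412 51.0
-0.007 along 0.0651 0.0659 56.0 across 0.0482 47.0
-0.004 along 0.0653 0.0667 56.0 across 0.065 55.0
-0.001 along 0.0651 0.0663 55.0 across 0.0652 110.0
0.002 along 0.065 0.0663 95.0 across 0.0652 74.0
0.005 along 0.0652 0.0672 135.0 across 0.065 50.0
0.008 along 0.0652 0.0665 125.0 across nan nan
0.011 along 0.0653 0.0666 131.0 across 0.0411 41.0
0.014 along 0.0653 0.0664 128.0 across 0.0412 41.0
0.017 along 0.0651 0.0665 126.0 across 0.041 41.0
0.02 along 0.0653 0.0667 130.0 across 0.0411 47.0
0.023 along 0.0652 0.0663 137.0 across 0.0409 55.0
0.026 along 0.0651 0.066 143.0 across 0.0411 77.0
0.029 along 0.0649 0.0659 142.0 across 0.0369 183.0<stdin>:8: RuntimeWarning: Mean of empty slice.
  ret = ret.dtype.type(ret / rcount)
Traceback (most recent call last):
ValueError: zero-size array to reduction operation maximum which has no identity
```

The disc spans ±28.5 mm around (0.6033, 0.0028), so that is the axis. The bar only has a longer nose on the pointer side. Next I'll grip across the bar, with the jaw yaw at 71°, and press gently.

```bash
cat >> h.py <<'E'
C=[.6033,.0028]; Y0=71.0
def st(msg=""):
    o=r.observe(); print(msg,"t",round(o["clock"],2),"p",o["tcp_pos"].round(4),"F",o["ft_force"].round(1),"Tz",o["ft_torque"].round(2),"w",round(o["width"],4)); return o
E
python3 - <<'E'
from h import *
q=quat(np.radians(Y0))
r.reach(C+[0.14],q); r.line_to(C+[0.085],max_speed=.1); r.hold(.2); st("above")
print(r.line_to(C+[0.047],max_speed=.06,guard=4)); st("down")
r.close_gripper(40); r.hold(.3); o=st("gripped"); f0=o["ft_force"][2]
z=o["tcp_pos"][2]; zc=0.047
for i in range(30):
    zc-=.0007; r.line_to(C+[zc],max_speed=.02); r.hold(.05); o=r.observe()
    F=o["ft_force"][2]; print(round(zc,4),o["tcp_pos"][2].round(4),F.round(1),round(o["clock"],2))
    if F>11: break
E
```

```text
above t 8.93 p [0.6038 0.0028 0.0857] F [-0.2  0.9  0.2] Tz [-0.02 -0.01 -0.01] w 0.0884
False
down t 9.72 p [0.6034 0.0028 0.047 ] F [0.3 0.2 0.8] Tz [-0.01 -0.02 -0.02] w 0.0883
gripped t 11.15 p [0.6034 0.0031 0.047 ] F [ 0.5  0.4 -0.1] Tz [ 0.24 -0.1   0.06] w 0.0115
0.0463 0.0466 2.7 11.45
0.0456 0.0459 4.6 11.75
0.0449 0.0456 9.8 12.05
0.0442 0.0454 13.3 12.35
```

The force rises stiffly past 4 N, so the dial is on its seat. Next I'll wind clockwise in steps while holding the press at about 14 N.

```bash
cat >> h.py <<'E'
def turn(zc,y,y1,step=12,F0=14.):
    """turn jaw yaw y->y1 (deg) in steps, trimming z to keep the press near F0"""
    n=int(np.ceil(abs(y1-y)/step))
    for yy in np.linspace(y,y1,n+1)[1:]:
        r.line_to(C+[zc],quat(np.radians(yy)),max_speed=.05); o=r.observe()
        F=o["ft_force"]; print("yaw",yy.round(1),"F",F.round(1),"Tz",o["ft_torque"][2].round(3),"p",o["tcp_pos"].round(4),"t",round(o["clock"],2),"zc",round(zc,4))
        if F[2]>26 or F[2]<7 or np.hypot(F[0],F[1])>12: print("stop"); break
        zc+=float(np.clip((F[2]-F0)*.00010,-.0004,.0004))
    return zc,yy
E
python3 - <<'E'
from h import *
z,y=turn(.0441,Y0,Y0-20,10); print(z,y)
E
```

```text
yaw 61.0 F [-1.7  2.3 12.9] Tz -0.019 p [0.6036 0.003  0.0453] t 12.68 zc 0.0441
yaw 51.0 F [-2.4  2.1 13.8] Tz 0.02 p [0.6035 0.0029 0.0453] t 13.0 zc 0.044
0.043962552680408405 51.0
```

Run:
```python
from h import *
o=st(); w,x,y,z=o["eef_rot"]; M=Ro.from_quat([x,y,z,w]).as_matrix(); print("yaw",np.degrees(np.arctan2(M[1,0],M[0,0])),M[:,2])
c=r.read_camera("wrist"); print(c["R"][0])
a=c["img"]; s=r.read_camera("scene")["img"]; 
A=cv2.resize(a[120:360,180:460],(560,480)); B=cv2.resize(s[200:290,250:370],(640,480),interpolation=cv2.INTER_CUBIC)
cv2.imwrite("pics/t1.png",cv2.resize(np.hstack([A,B]),(800,320))[:,:,::-1])
```

```text
t 13.0 p [0.6035 0.0029 0.0453] F [-2.4  2.1 13.8] Tz [0.37 0.7  0.02] w 0.0119
yaw 51.005725128158616 [ 6.38555682e-04 -4.77444413e-04 -9.99999682e-01]
[ 6.29849048e-01  7.76717509e-01 -2.96361546e-04]
```

View pics/t1.png

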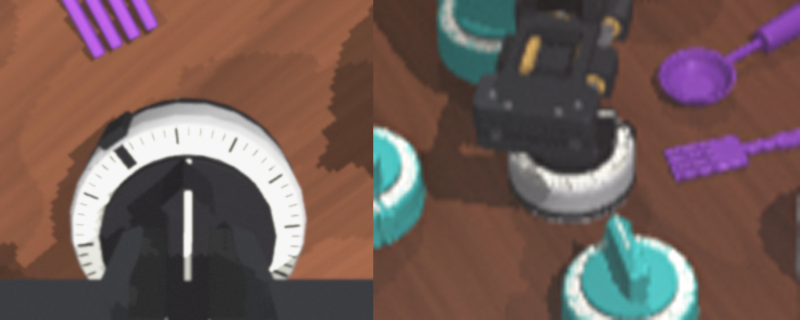

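The wrist view shows the pointer about 36° past the zero bar. The zero lug at (130,115) is still near world 177°, so the dial turns and the body stays put. I'll continue, tracking the zero mark in code.

```bash
cat >> h.py <<'E'
def zero():
    c=r.read_camera("wrist"); rr,cc=np.mgrid[0:270,150:490]; rr=rr.ravel();cc=cc.ravel()
    W=world(c,rr,cc); v=c["img"][rr,cc].mean(1); w=W[:,:2]-C; R=np.hypot(*w.T)
    k=(v<60)&(R>.033)&(R<.045)&(W[:,2]>.028)&(W[:,2]<.04)
    b=(v>150)&(R<.06)&(W[:,2]>.03)&(W[:,2]<.037)
    m=w[k].mean(0); print("  zero deg",np.degrees(np.arctan2(m[1],m[0])).round(1),k.sum(),m.round(4))
E
python3 - <<'E'
from h import *
zero(); z,y=.04396,51.
for t in (30,10,-10,-25,-36,-47):
    z,y2=turn(z,y,t,10)
    zero()
    if abs(y2-t)>.1: break
    y=t
print(z,y2)
c=r.read_camera("wrist"); save(c,"t2.png",(100,340,160,480),2.5)
E
```

```text
zero deg 176.7 223 [-0.0401  0.0023]
yaw 44.0 F [-2.2  1.5 14.7] Tz -0.004 p [0.6034 0.0028 0.0453] t 13.43 zc 0.044
yaw 37.0 F [-2.3  1.5 14. ] Tz 0.014 p [0.6033 0.0027 0.0453] t 13.7 zc 0.044
yaw 30.0 F [-2.3  1.8 14.2] Tz 0.016 p [0.6032 0.0028 0.0453] t 13.97 zc 0.044
  zero deg 176.0 213 [-0.0395  0.0027]
yaw 20.0 F [-2.8  2.1 14.3] Tz 0.076 p [0.603  0.0027 0.0453] t 14.35 zc 0.044
yaw 10.0 F [-2.7  1.8 13.4] Tz 0.04 p [0.6029 0.0027 0.0453] t 14.68 zc 0.0441
  zero deg 171.2 51 [-0.0407  0.0063]
yaw 0.0 F [-2.8  2.5 14.3] Tz 0.015 p [0.6027 0.0027 0.0453] t 15.05 zc 0.044
yaw -10.0 F [-2.5  1.5 14.1] Tz 0.037 p [0.6026 0.0028 0.0453] t 15.38 zc 0.0441
  zero deg nan 0 [nan nan]
yaw -17.5 F [-3.9  2.4 14.7] Tz 0.024 p [0.6025 0.0029 0.0453] t 15.71 zc 0.0441
yaw -25.0 F [-3.2  2.5 14.8] Tz 0.049 p [0.6025 0.0029 0.0453] t 15.99 zc 0.0441
  zero deg nan 0 [nan nan]
yaw -30.5 F [-2.4  2.6 13.7] Tz 0.056 p [0.6024 0.003  0.0453] t 16.29 zc 0.0442
yaw -36.0 F [-3.2  2.6 13.6] Tz 0.011 p [0.6023 0.0031 0.0453] t 16.54 zc 0.0442
  zero deg nan 0 [nan nan]
yaw -41.5 F [-3.8  1.8 15. ] Tz 0.03 p [0.6023 0.0031 0.0453] t 16.84 zc 0.0441
yaw -47.0 F [-3.3  2.3 14.2] Tz 0.093 p [0.6022 0.0032 0.0453] t 17.09 zc 0.0442
  zero deg nan 0 [nan nan]
0.04427178515351968 -47.0h.py:54: RuntimeWarning: Mean of empty slice.
  m=w[k].mean(0); print("  zero deg",np.degrees(np.arctan2(m[1],m[0])).round(1),k.sum(),m.round(4))
  ret = um.true_divide(
```

View pics/t2.png

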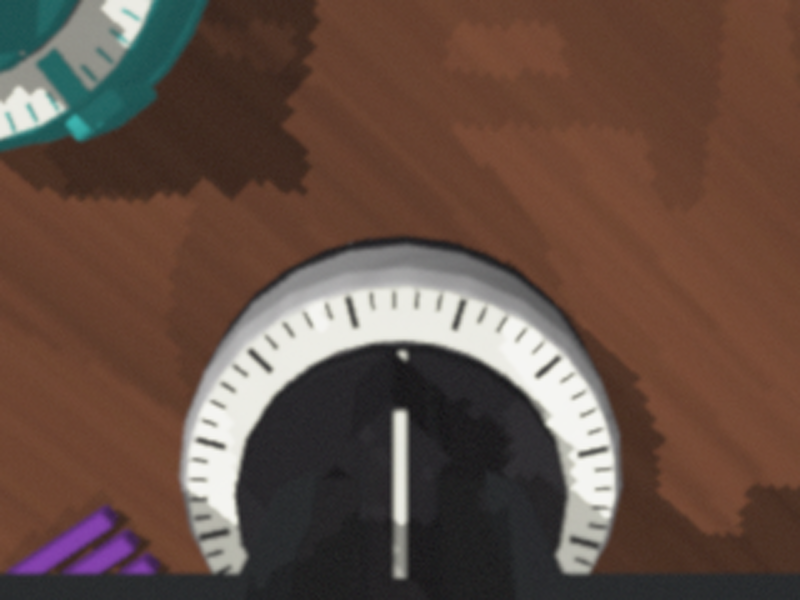

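The pointer sits 2.3 minutes past a long mark, at (350,310). That fits 22.3 min with the body unmoved. Now I'll bring it back to 10 minutes at yaw 27°.

Run:
```python
from h import *
r.hold(.2)
z,y=turn(.04425,-47.,27.,9); r.hold(.2); zero(); st(); print(z,y)
c=r.read_camera("wrist"); save(c,"t3.png",(100,340,160,480),2.5)
```

```text
yaw -38.8 F [-2.9  2.3 12.3] Tz -0.071 p [0.6023 0.0031 0.0453] t 17.68 zc 0.0442
yaw -30.6 F [-2.9  2.1 14.9] Tz -0.038 p [0.6025 0.003  0.0453] t 17.98 zc 0.0441
yaw -22.3 F [-3.6  1.  12.1] Tz -0.062 p [0.6025 0.0029 0.0453] t 18.27 zc 0.0442
yaw -14.1 F [-2.4  1.6 13. ] Tz -0.034 p [0.6026 0.0028 0.0452] t 18.56 zc 0.044
yaw -5.9 F [-3.3  1.8 14.8] Tz -0.027 p [0.6028 0.0028 0.0452] t 18.85 zc 0.0439
yaw 2.3 F [-3.1  1.6 15.2] Tz -0.036 p [0.6029 0.0027 0.0452] t 19.14 zc 0.044
yaw 10.6 F [-2.3  2.8 13.3] Tz 0.003 p [0.603  0.0027 0.0453] t 19.43 zc 0.0441
yaw 18.8 F [-3.3  1.6 13.8] Tz -0.067 p [0.6031 0.0027 0.0453] t 19.73 zc 0.044
yaw 27.0 F [-3.4  2.2 14.4] Tz 0.0 p [0.6032 0.0027 0.0452] t 20.02 zc 0.044
  zero deg 176.1 208 [-0.0393  0.0027]
 t 20.27 p [0.6032 0.0028 0.0453] F [-3.6  1.  13.7] Tz [ 0.41  0.69 -0.01] w 0.0112
0.04404126156566816 27.0
```

View pics/t3.png

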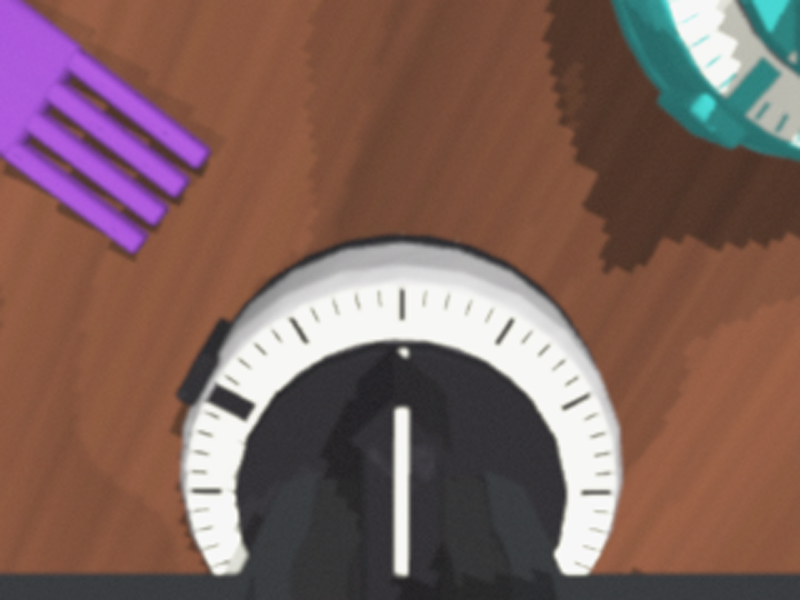

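The pointer is exactly on the second long mark after zero (10 min), and the zero mark hasn't moved. I'll ease off, release, back away and check.

Run:
```python
from h import *
r.line_to(C+[.0448],max_speed=.02); r.hold(.1); st("eased")
r.open_gripper(); r.hold(.1); st("open")
r.line_to(C+[.12],max_speed=.08); r.reach([0.555,0.003,0.23],quat(np.pi/2)); r.hold(.3); st(); measure("end.png")
```

```text
eased t 20.67 p [0.6032 0.0028 0.0455] F [-1.1  2.2  9.9] Tz [ 0.37  0.46 -0.04] w 0.0119
open t 21.96 p [0.6033 0.0028 0.0448] F [0.5 0.9 0.1] Tz [-0.03 -0.03  0.04] w 0.088
 t 24.15 p [0.5549 0.0032 0.2293] F [ 0.2  0.7 -1. ] Tz [0.   0.05 0.01] w 0.0883
ring [0.6028 0.0025 0.0393] bar [601.6   6.4] [14.3 48.7] ztop 0.0645 bar deg 117.05431029136177 zero deg 177.3201098186604 42 [-0.0406037   0.00190054]
```

View pics/end.png

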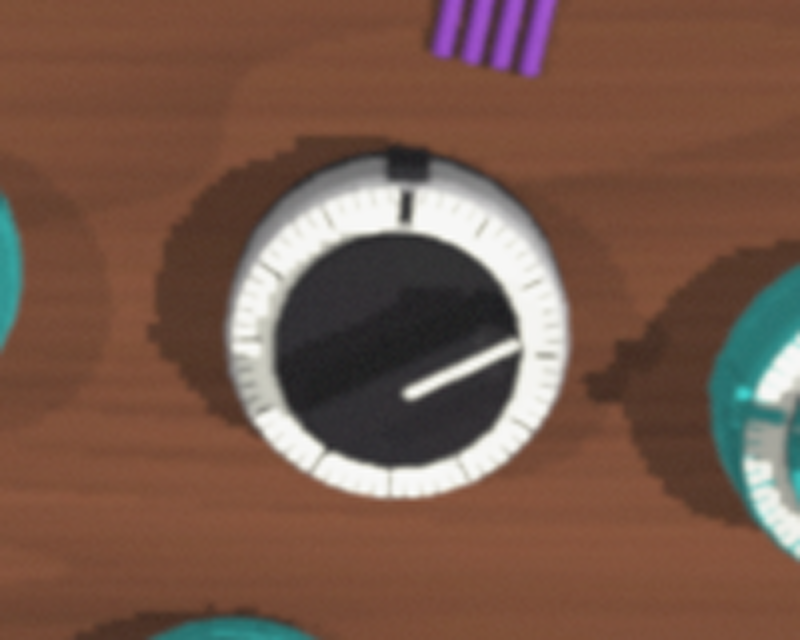

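The released timer stands in place with its zero lug at the top, (408,165). The bar is at 117.05° and the zero mark at about 177°, which makes 60°, or 10 min. The pointer's apparent offset in the picture is parallax.

Run:
```python
from h import *
r.finish_job()
```

```text
the job is handed in; nothing more can be done
```

The timer is set to 10 minutes and the job is handed in; `finish_job` reports no verdict. I gripped the bar of the black and steel timer and left the three turquoise look-alikes alone. I kept pressing at about 12–15 N throughout, wound the dial clockwise to about 22.3 minutes, turned it back to 10 and let go. It took about 24 s of the 61 s allowed.

**Last checks:**
- **Setting:** the bar is at 117.05° and the zero mark at about 177°, so the dial reads about 60°, or 10.0 min. Before I let go, the pointer sat exactly on the second long mark after zero.
- **Timer body:** its axis is within about 1 mm of where it stood. The zero mark read 177.3° at the end, against 176.6° and 179.0° in the two starting views.
- **Contact:** the robot is clear of everything, with the gripper open above the table.

**Disagreed or not checked:**
- The 179.0° starting reading came from only 11 pixels, so I trusted the other one.
- Partway through the turn, the zero mark was hidden from the wrist camera, or read off (171° from a partial view). The tick marks in the picture at 22 minutes and the later 176.1° reading showed no shift.
- The torque reading stayed well below the expected 0.2 N m, so I relied on the pictures to confirm the turn.
- I did not measure the other things on the table again afterwards; the arm never came near them.

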